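# Clear the cartoner's catch tray

## Robot

A 6-joint arm with a two-finger parallel gripper is mounted at the origin on the work surface. World frame = base frame: x ahead of the robot, y to its left, z up, the work surface at z = 0. Lengths are in m, angles in rad, forces in N, time in s.
With the tool pointing down it reaches from about 0.35 to 0.975 m from the base axis. Payload 17.4 kg.
Tool frame: the origin (TCP) lies between the finger pads; the fingertips stand 19 mm ahead of it and the grasp point (between the pads) is the TCP; z points along the fingers, y is the line along which they close (so a half turn about z gives the same grasp; the last joint's range is limited). The gripper opens to 85 mm and grips with 20 to 120 N. Pads are 22 mm wide; open, the fingers measure 114 mm over their backs; the gripper's body (76 mm by 85 mm) begins 54 mm behind the grasp point. The pads swing forward as they close: fully open they stand 13 mm farther back than shut.
Start: joints at [-1.3, 0.116, 1.442, -0, 1.584, -0.038], TCP at [0.205, -0.643, 0.25] pointing down, gripper open.
Joint ranges: [-2.83, 2.83], [-0.83, 2.19], [0.07, 2.5], [-1.14, 4.28], [0.01, 3], [-2.97, 2.97]. Speed limits (rad/s): [1.89, 1.89, 2.22, 3.14, 3.14, 3.14].

## Interface

Orientations are given as a rotation vector (axis times angle).
In Python, from bench import env gives the robot as it stands. The module is installed in compiled form; this text tells all that it offers.
- The arm moves only by the tool arm_command, never from a script. Its argument "motion" is a list of rows, each a list of 7 numbers: the turn, a rotation vector about the tool's x, y, z each as a share of pi/2 rad, from -1 to 1, then the shift along the tool's x, y, z each as a share of 0.1 m, from -1 to 1, then the opening, from 0 (shut) to 1 (fully open). In form: [[wx, wy, wz, dx, dy, dz, hand], ...]. A call has 1 to 20 rows; each row is the pose to reach, as a shift and turn from the pose commanded when the call began, along the tool's axes at that moment; what a row does not reach only later rows make up. A row lasts 1/8 s, in which the tool goes at most 62.5 mm and 10.7 degrees, less where a joint would pass 70% of its speed; a pose out of reach is approached as far as the arm can. A call with a number of a shift or a turn outside -1 to 1 is refused whole. A call with a gripper value outside its range is refused whole. The fingers move at their own pace and stop on an object; the grip force is fixed at half the most. Time passes only in rows, so rows that repeat a pose let the fingers close. It gives the time, the measured TCP pose, the force, the opening and the grip force at its end, in the units of the state.
- env.read_state(): the state, without advancing time (a new reading comes with each control period).
- env.grab_frame(name): name is "scene" or "top"; returns a dict with "img" (384x512x3 uint8, red, green, blue), "z_map" (384x512 float32, m along the optical axis (not along the pixel's ray), 0 where there is no reading), "camera_matrix" (3x3 intrinsics, pixels), "pose" (4x4, takes a point from camera to world coordinates). Camera axes: x right, y up, looking along -z (the intrinsics and any distortion apply to the point x, -y, -z); pixel columns grow to the right and rows downward; lengths in m; the calibration is good to about 2 mm. A picture is of the moment at which its call begins.
- env.job_done(): hands the job in; it is judged then, once.
The state is a dict: "time_s": time; "joint_positions": joint angles; "qd": joint speeds; "effort": joint torques, N m; "ee_pos": TCP position; "orientation": TCP orientation; "ft_force": force on the tool from outside, world axes, zero at the start; "moment": the same for the moment, N m; "gripper_width": finger opening in m; "gripper_force": force on a finger pad.
Only numpy, scipy, OpenCV 4.12 (cv2) and the standard library are available. Lean on these libraries where they do the work, as an engineer would, in place of code of your own. Each camera call takes 0.05 s, during which the arm holds its last target. There are 200 camera calls.

## Task

The cartoning machine has stopped because its catch tray is full. Stack every carton from the tray flat and squarely, one over another, onto the column begun on the bundling board, and stand every jar that came out without a carton upright on the floor of the rework tote, leaving the tape, the bottle and the bowl where they are. When all of that is in place and let go, press the tray-cleared button fully down so that the machine can start again.

Things in the scene. Friction and masses are not known exactly. Their poses are not given: they have to be found in the camera images.
- tray: fixed sheet-steel catch tray at the end of the machine's chute, inside 285 (x) x 330 (y) mm, floor 4 mm thick, rim 32 mm above the bench; origin at the centre of its underside on the bench. A sheet chute rises from its +y side (30 to 80 mm above the bench) to a roller conveyor, up to 98 mm high. Cartons lie in it with their length about along tray x, jars stand along its -y side.
- board: fixed plywood bundling board 160 (x) x 110 (y) x 12 mm lying on the bench; origin at the centre of its underside. It carries the column of cartons that has been begun.
- board_mid (a point): centre of the board's top face, 12 mm above the bench
- carton0: closed kraft-board carton, 118 (x) x 60 (y) x 46 (z) mm, about 300 g, a round white seal at each end of its top; origin at the centre of its underside, z up, x along its length. The first carton of the column, already lying on the board; loose, always there.
- carton1: closed kraft-board carton, 118 (x) x 60 (y) x 46 (z) mm, about 300 g, a round white seal at each end of its top; origin at the centre of its underside, z up, x along its length. Starts in the catch tray; None if there are fewer cartons.
- carton2: closed kraft-board carton, 118 (x) x 60 (y) x 46 (z) mm, about 300 g, a round white seal at each end of its top; origin at the centre of its underside, z up, x along its length. Starts in the catch tray; None if there are fewer cartons.
- carton3: closed kraft-board carton, 118 (x) x 60 (y) x 46 (z) mm, about 300 g, a round white seal at each end of its top; origin at the centre of its underside, z up, x along its length. Starts in the catch tray; None if there are fewer cartons.
- carton4: closed kraft-board carton, 118 (x) x 60 (y) x 46 (z) mm, about 300 g, a round white seal at each end of its top; origin at the centre of its underside, z up, x along its length. Starts in the catch tray; None if there are fewer cartons.
- jar1: capped cream jar that came out without a carton: black squat cylinder with white cap, 56 mm diameter, 42 mm tall, about 140 g; origin at the centre of its underside, z up. Starts standing in the catch tray; None if there are fewer jars.
- jar2: capped cream jar that came out without a carton: black squat cylinder with white cap, 56 mm diameter, 42 mm tall, about 140 g; origin at the centre of its underside, z up. Starts standing in the catch tray; None if there are fewer jars.
- jar3: capped cream jar that came out without a carton: black squat cylinder with white cap, 56 mm diameter, 42 mm tall, about 140 g; origin at the centre of its underside, z up. Starts standing in the catch tray; None if there are fewer jars.
- tote: fixed grey open plastic tote, outside 260 (x) x 180 (y) x 65 (z) mm, walls and floor 5 mm thick; origin at the centre of its underside on the bench
- opbox: fixed grey operator's box, 72 x 72 x 45 mm tall, on the bench beyond the board, with the tray-cleared button on its top; origin at the centre of its underside
- reset_button (a joint): travel of the tray-cleared button: 0 out, 0.006 m fully pressed; springs back by itself, fully down takes 5 N
- reset_button_top (a point): centre of the top face of the blue button, 34 mm diameter; it is pressed straight down
- tape: roll of packing tape lying flat, 100 mm diameter, 48 mm tall (bystander); origin at the centre of its underside
- spray: clear bottle, 60 mm diameter, 150 mm tall (bystander); origin at the centre of its underside
- bowl: white mixing bowl, 150 mm diameter, 60 mm tall (bystander); origin at the centre of its underside

How it is judged:
On the way, in this order (a step that is already met when the one before it is completed fails the run):
1. every carton is squarely in the column and every jar stands in the tote, let go and at rest (horizontal distance between carton0 and board_mid below 0.03 m and angle between each of carton0, carton1, carton2, carton3, carton4's own z axis and vertical below 0.08 rad and linear speed of each of carton0, carton1, carton2, carton3, carton4, jar1, jar2, jar3 below 0.03 m/s and contact force between the fingers and carton0 below 0.3 N and contact force between the fingers and carton1 below 0.3 N and horizontal distance between each of carton1, carton2, carton3, carton4 and carton0 below 0.01 m and angle between the x axis of each of carton1, carton2, carton3, carton4 and the x axis of carton0, either way round below 0.1 rad and contact force between the fingers and carton2 below 0.3 N and contact force between the fingers and carton3 below 0.3 N and contact force between the fingers and carton4 below 0.3 N and x of jar1 in the frame of tote between -0.125 and 0.125 m and y of jar1 in the frame of tote between -0.085 and 0.085 m and z of each of jar1, jar2, jar3 in the frame of tote below 0.02 m and angle between each of jar1, jar2, jar3's own z axis and vertical below 0.2 rad and contact force between the fingers and jar1 below 0.3 N and x of jar2 in the frame of tote between -0.125 and 0.125 m and y of jar2 in the frame of tote between -0.085 and 0.085 m and contact force between the fingers and jar2 below 0.3 N and x of jar3 in the frame of tote between -0.125 and 0.125 m and y of jar3 in the frame of tote between -0.085 and 0.085 m and contact force between the fingers and jar3 below 0.3 N), for 0.2 s.
2. then the tray-cleared button is pressed fully down (value of joint reset_button above 0.0045 m), for 0.05 s.
At the end, for the whole second after the job is handed in: All cartons lie flat (0.08 rad) in one column, each centre within 10 mm of the first carton's, lengths within 0.10 rad; the first within 30 mm of the board's centre. All jars stand upright (0.2 rad) on the tote's floor. All released, at rest; the button is out again (all of step 1 and value of joint reset_button below 0.002 m); the robot touches nothing.
It fails at once if the tape roll is pushed more than 30 mm (distance of tape from where it was at the start of the episode above 0.03 m).
It fails at once if the bottle is pushed more than 30 mm (distance of spray from where it was at the start of the episode above 0.03 m).
It fails at once if the bowl is pushed more than 30 mm (distance of bowl from where it was at the start of the episode above 0.03 m).
Of carton1, carton2, carton3, carton4 only 3 to 4 are there at a start; the rules pass over those that are not, and their reading is None.
Of jar1, jar2, jar3 only 2 to 3 are there at a start; the rules pass over those that are not, and their reading is None.
At some moment in a run one of jar1, jar2, jar3 may be knocked a few centimetres aside while the robot is not near it.
Once in a run the grip may slacken for a moment while it holds something.
It also fails if it takes over 210 s, if anything falls off the work surface, if the arm or the gripper's body presses on something with over 40 N, if the wrist force passes 120 N, or if a joint passes its speed limit or range.

## Working session

There is one attempt and no reset: what is moved stays moved. The work goes in short steps, Python scripts to look and compute and a tool call to move; the robot and the scene stay as the last step left them, time stands still between calls to the robot, and variables do not carry over. Pictures are saved under pics/ and viewed, at most 14 in all, crops included, and the job is handed in when it is done.

Besides the shell and the picture viewer there is one more tool, called after "Call:" in YAML: its name, and indented under it one key for each argument. arm_command: Moves the arm, as the interface text tells. Shift numbers are shares of 0.1 m and turn numbers shares of pi/2 rad, none past 1 either way. Its arguments: {"type":"object","properties":{"motion":{"type":"array","items":{"type":"array","items":{"type":"number"}}}},"required":["motion"]}

```bash
mkdir -p pics
cat > h.py <<'E'
import numpy as np, cv2
from bench import env
from scipy.spatial.transform import Rotation as R
def grab(n):
    f=env.grab_frame(n); z=f["z_map"]; K=f["camera_matrix"]; P=f["pose"]
    v,u=np.mgrid[:384,:512]
    X=(u-K[0,2])/K[0,0]*z; Y=-(v-K[1,2])/K[1,1]*z
    W=np.stack([X,Y,-z],-1)@P[:3,:3].T+P[:3,3]; W[z==0]=np.nan
    return f["img"],W
def save(n,img): cv2.imwrite(f"pics/{n}.png",img[...,::-1])
E
python3 - <<'E'
from h import *
s=env.read_state();print({k:np.round(v,3) for k,v in s.items()})
for n in("top","scene"):
    i,W=grab(n);save(n+"0",i);f=env.grab_frame(n);print(n,f["pose"].round(3),f["camera_matrix"])
    np.save(n+"0.npy",W)
a=cv2.imread("pics/top0.png");
E
```

```text
{'time_s': np.float64(0.0), 'joint_positions': array([-1.3  ,  0.116,  1.442,  0.   ,  1.584, -0.038]), 'qd': array([ 0.   ,  0.   ,  0.   ,  0.001,  0.001, -0.   ]), 'effort': array([ 3.0000e-03, -7.3199e+01, -6.3249e+01,  0.0000e+00,  6.0000e-03,
        0.0000e+00]), 'ee_pos': array([ 0.205, -0.643,  0.25 ]), 'orientation': array([-3.103, -0.483,  0.   ]), 'ft_force': array([-0.432, -0.129, -0.052]), 'moment': array([-0.015,  0.05 ,  0.003]), 'gripper_force': np.float64(0.0), 'gripper_width': np.float64(0.085)}
top [[ 2.800e-02  9.900e-01 -1.390e-01  4.580e-01]
 [-1.000e+00  2.800e-02  1.000e-03 -1.000e-03]
 [ 5.000e-03  1.390e-01  9.900e-01  1.232e+00]
 [ 0.000e+00  0.000e+00  0.000e+00  1.000e+00]] [[430.66198674   0.         260.98143822]
 [  0.         430.66198674 192.67943393]
 [  0.           0.           1.        ]]
scene [[ 0.672 -0.629  0.391  1.061]
 [ 0.741  0.569 -0.358 -0.416]
 [ 0.002  0.53   0.848  1.039]
 [ 0.     0.     0.     1.   ]] [[468.85417851   0.         255.41347808]
 [  0.         468.85417851 192.94339144]
 [  0.           0.           1.        ]]
```

View pics/top0.png

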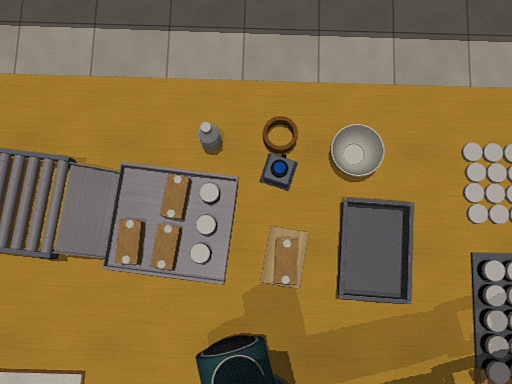

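View pics/scene0.png

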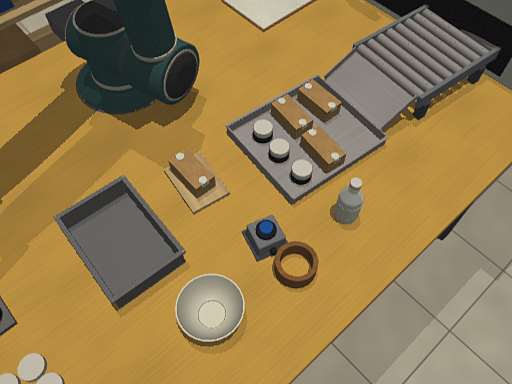

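The top view shows three cartons in the tray, at about (175,197), (129,241) and (165,246), and three jars at (209,192), (206,225) and (200,253). The column carton is at (285,260), the tote at (377,250), and the button at (280,168). The scene view agrees.

```bash
cat >> h.py <<'E'
def top_objs(i,W,lo,hi,box,minA=60,white=None):
    """connected blobs with lo<z<hi in box: centre, minAreaRect size, angle of the long side"""
    x,y,z=W[...,0],W[...,1],W[...,2]
    m=((z>lo)&(z<hi)&(x>box[0])&(x<box[1])&(y>box[2])&(y<box[3])).astype(np.uint8)
    n,l,st,_=cv2.connectedComponentsWithStats(m,connectivity=4)
    o=[]
    for k in range(1,n):
        if st[k,4]<minA: continue
        p=W[l==k]; c,(w,h),a=cv2.minAreaRect((p[:,:2]*1000).astype(np.float32))
        if w<h: a+=90
        o.append((np.round(c,1),round(max(w,h),1),round(min(w,h),1),round((a+90)%180-90,1),round(float(np.median(p[:,2]))*1000,1),st[k,4]))
    return o
E
python3 - <<'E'
from h import *
i=cv2.imread("pics/top0.png")[...,::-1];W=np.load("top00.npy") if 0 else np.load("top0.npy")
B=(0.25,0.9,0.05,0.48)
print("tray cartons/jars");[print(o) for o in top_objs(i,W,.040,.062,B)]
print("carton0");[print(o) for o in top_objs(i,W,.050,.066,(.2,.5,-.15,.05))]
print("board");[print(o) for o in top_objs(i,W,.006,.02,(.2,.5,-.15,.05))]
print("tote rim");[print(o) for o in top_objs(i,W,.055,.075,(.1,.56,-.5,-.15))]
print("tote floor");[print(o) for o in top_objs(i,W,-.002,.015,(.26,.46,-.36,-.22))]
print("opbox/bystanders");[print(o) for o in top_objs(i,W,.03,.2,(.5,.9,-.4,.2))]
print("tray rim");[print(o) for o in top_objs(i,W,.02,.036,B,30)]
for u,v in((280,168),(377,250),(205,235),(150,190)): print(u,v,W[v,u].round(3))
b=(i[...,2]>120)&(i[...,0]<60)&(i[...,1]<120)
print("blue",b.sum(),np.nanmean(W[b],0).round(4))
E
```

```text
tray cartons/jars
(array([562. , 458.1]), 243.6, 71.9, -10.0, 49.7, np.int32(1571))
(array([608.6, 239.8]), 118.2, 61.5, -8.1, 49.4, np.int32(938))
(array([622.3, 144. ]), 53.6, 51.4, -86.2, 45.0, np.int32(287))
(array([533.2, 149.7]), 54.4, 50.0, -86.7, 45.2, np.int32(302))
(array([480.6, 358.9]), 118.6, 62.0, -2.5, 49.3, np.int32(996))
(array([470.2, 257.8]), 118.9, 60.8, -7.2, 49.4, np.int32(986))
(array([454.7, 162.6]), 52.9, 52.7, -45.9, 45.4, np.int32(314))
carton0
(array([439.6, -73.1]), 118.5, 60.3, -1.1, 57.4, np.int32(990))
board
(array([438.3, -69.6]), 136.3, 110.2, -8.0, 11.4, np.int32(821))
tote rim
(array([ 452.1, -315.4]), 222.7, 194.7, -2.7, 63.9, np.int32(1097))
tote floor
(array([ 405.1, -298.8]), 122.2, 110.1, 89.9, 4.6, np.int32(1676))
(array([ 298.1, -290. ]), 141.3, 78.6, 87.6, 0.4, np.int32(1039))
opbox/bystanders
(array([798.1, -49.6]), 98.9, 98.3, -21.6, 46.5, np.int32(478))
(array([777.5, 148.9]), 57.7, 57.3, 45.5, 101.8, np.int32(492))
(array([ 752.5, -266.5]), 147.5, 146.5, -1.4, 49.6, np.int32(841))
(array([694.6, -49.2]), 72.5, 71.2, -16.2, 45.9, np.int32(649))
(array([674.5, 133.4]), 132.8, 9.3, 84.3, 33.2, np.int32(136))
(array([622.4, 143.7]), 53.1, 52.6, -81.1, 44.8, np.int32(307))
(array([ 556.8, -310.5]), 175.6, 115.9, 88.0, 63.3, np.int32(534))
(array([533. , 149.3]), 53.5, 52.9, -72.4, 45.1, np.int32(320))
tray rim
(array([539.8, 257.1]), 353.3, 302.5, 84.4, 32.1, np.int32(1304))
(array([464.3, 329.7]), 58.1, 2.2, -1.1, 26.3, np.int32(35))
(array([401. , 122.2]), 141.1, 72.4, -53.1, 31.8, np.int32(169))
280 168 [ 0.692 -0.052  0.067]
377 250 [ 0.476 -0.334  0.007]
205 235 [0.504 0.153 0.007]
150 190 [0.629 0.318 0.001]
blue 94 [ 0.6946 -0.05    0.0667]
```

Run:
```python
from h import *
i=cv2.imread("pics/top0.png")[...,::-1];W=np.load("top0.npy")
print("tote");[print(o) for o in top_objs(i,W,.058,.072,(.25,.7,-.5,-.15))]
print("board");[print(o) for o in top_objs(i,W,.006,.07,(.3,.6,-.15,.03))]
# finer carton yaw: line through the two white seals
g=cv2.cvtColor(i,cv2.COLOR_RGB2HSV); w=(g[...,1]<60)&(g[...,2]>170)&(W[...,2]>.047)&(W[...,2]<.064)
n,l,st,c=cv2.connectedComponentsWithStats(w.astype(np.uint8))
for k in range(1,n):
    if 15<st[k,4]<400 and -.2<np.nanmean(W[l==k][:,1])<.5: print("seal",np.nanmean(W[l==k],0).round(4),st[k,4])
```

```text
tote
(array([ 477.4, -316.5]), 273.3, 194.7, -2.6, 64.0, np.int32(1497))
board
(array([450.4, -71.4]), 160.1, 110.2, -8.3, 14.3, np.int32(2229))
seal [0.6557 0.2316 0.0503] 27
seal [0.5604 0.2444 0.0502] 25
seal [0.5282 0.3558 0.0503] 27
seal [0.5174 0.2507 0.0511] 30
seal [ 0.4874 -0.0753  0.0581] 31
seal [0.4314 0.3592 0.0503] 29
seal [0.4217 0.2628 0.0502] 30
seal [ 0.3907 -0.0733  0.0586] 34
```

Call:
arm_command:
  motion:
    - [0,0,0.1,0,0,0,1]
    - [0,0,0.197,0,0,0,1]
    - [0,0,0.197,0,0,0,1]
    - [0,0,0.197,0,0,0,1]

```text
time_s: 0.7
ee_pos: [0.2051, -0.6431, 0.2502]
orientation: [-3.141, -0.004, 0.0]
ft_force: [-0.2, 0.2, 0.3]
gripper_width: 0.0856
gripper_force: 0.0
```

Call:
arm_command:
  motion:
    - [0,0,0,0.3,-1,0,1]
    - [0,0,0,0.3,-1,0,1]
    - [0,0,0,0.3,-1,0,1]

```text
time_s: 1.08
ee_pos: [0.236, -0.5413, 0.2511]
orientation: [3.141, 0.006, 0.001]
ft_force: [-0.4, -0.8, 0.3]
gripper_width: 0.0854
gripper_force: 0.0
```

Call:
arm_command:
  motion:
    - [0,0,0,0.3,-1,0,1]
    - [0,0,0,0.3,-1,0,1]

```text
time_s: 1.32
ee_pos: [0.2654, -0.4421, 0.2502]
orientation: [-3.141, -0.002, 0.0]
ft_force: [-0.2, 0.2, 0.0]
gripper_width: 0.0855
gripper_force: 0.0
```

Call:
arm_command:
  motion:
    - [0,0,0,0.3,-1,0,1]
    - [0,0,0,0.3,-1,0,1]

```text
time_s: 1.58
ee_pos: [0.2956, -0.3418, 0.2505]
orientation: [3.141, 0.002, 0.001]
ft_force: [1.0, 0.3, -0.1]
gripper_width: 0.085
gripper_force: 0.0
```

Call:
arm_command:
  motion:
    - [0,0,0,0.3,-1,0,1]
    - [0,0,0,0.3,-1,0,1]

```text
time_s: 1.82
ee_pos: [0.3258, -0.2418, 0.2507]
orientation: [3.141, 0.002, 0.001]
ft_force: [0.5, 0.7, 0.2]
gripper_width: 0.0855
gripper_force: 0.0
```

Call:
arm_command:
  motion:
    - [0,0,0,0.3,-1,0,1]
    - [0,0,0,0.3,-1,0,1]

```text
time_s: 2.08
ee_pos: [0.3559, -0.1417, 0.2508]
orientation: [3.141, 0.003, 0.001]
ft_force: [0.8, 0.1, 0.0]
gripper_width: 0.0855
gripper_force: 0.0
```

Call:
arm_command:
  motion:
    - [0,0,0,0.3,-1,0,1]
    - [0,0,0,0.3,-1,0,1]

```text
time_s: 2.33
ee_pos: [0.3861, -0.0414, 0.2508]
orientation: [3.141, 0.003, 0.001]
ft_force: [-0.1, -0.9, 0.1]
gripper_width: 0.0855
gripper_force: 0.0
```

Call:
arm_command:
  motion:
    - [0,0,0,0.3,-1,0,1]
    - [0,0,0,0.3,-1,0,1]
    - [0,0,0,0.3,-1,0,1]

```text
time_s: 2.7
ee_pos: [0.4163, 0.0587, 0.2502]
orientation: [-3.141, -0.008, 0.001]
ft_force: [-0.2, -1.5, 0.4]
gripper_width: 0.0851
gripper_force: 0.0
```

```bash
cat >> h.py <<'E'
def report():
    for n in("top","scene"):
        i,W=grab(n); g=cv2.cvtColor(i,cv2.COLOR_RGB2HSV)
        w=(g[...,1]<60)&(g[...,2]>150)
        print(n)
        for nm,lo,hi in (("low",.036,.056),("c58",.055,.066),("c104",.099,.110),("c150",.145,.156),("c196",.19,.203)):
            m=(w&(W[...,2]>lo)&(W[...,2]<hi)&(W[...,0]>.3)&(W[...,0]<.69)&(W[...,1]>-.45)&(W[...,1]<.45)).astype(np.uint8)
            k_,l,st,_=cv2.connectedComponentsWithStats(m)
            for k in range(1,k_):
                if st[k,4]>=15:
                    p=W[l==k]; c,r=cv2.minEnclosingCircle((p[:,:2]*1000).astype(np.float32))
                    print(" ",nm,"circ",np.round(c,1),"r",round(r,1),"mean",(p.mean(0)*1000).round(1),st[k,4])
    s=env.read_state();print(s["time_s"],s["ee_pos"].round(4),s["orientation"].round(3),round(s["gripper_width"],4),round(s["gripper_force"],1))
    return
E
python3 -c "
from h import *
report()"
```

```text
top
  low circ [656.6 232.1] r 11.0 mean [656.2 231.9  49.5] 49
  low circ [623.1 144.1] r 26.6 mean [622.9 143.7  45.1] 276
  low circ [561.  246.2] r 10.9 mean [560.7 245.7  49.6] 47
  low circ [533.3 149.6] r 26.3 mean [532.9 149.   45.4] 284
  low circ [527.7 355.9] r 11.2 mean [528.2 355.9  49.9] 53
  low circ [519.3 250.4] r 11.4 mean [518.1 250.7  49.8] 50
  low circ [466.4 161.6] r 20.6 mean [470.4 162.1  45.2] 80
  low circ [431.7 359.5] r 11.1 mean [431.6 359.8  49.6] 54
  low circ [422.7 263.2] r 11.5 mean [422.2 263.2  49.9] 54
  c58 circ [487.3 -75. ] r 10.9 mean [487.4 -74.8  58.5] 49
  c58 circ [390.9 -74.3] r 10.8 mean [390.5 -73.9  58.1] 51
scene
  low circ [433.7 360.2] r 11.8 mean [434.6 360.4  51.5] 34
  low circ [425.  264.4] r 11.6 mean [425.1 263.   51.7] 37
  low circ [530.1 356.7] r 11.5 mean [530.7 357.2  51.3] 38
  low circ [456.5 162.6] r 27.5 mean [457.1 162.1  47.4] 234
  low circ [519.3 251. ] r 12.4 mean [520.8 251.   52.2] 41
  low circ [563.5 246.7] r 13.6 mean [563.4 245.4  51.6] 41
  low circ [535.7 149.3] r 27.4 mean [535.2 149.1  47.3] 249
  low circ [659.6 232. ] r 12.3 mean [658.8 231.8  51.7] 46
  low circ [623.9 143.8] r 28.2 mean [625.1 143.7  47.4] 273
  c58 circ [393.4 -71.4] r 13.0 mean [393.2 -72.5  60.2] 47
  c58 circ [490.7 -75.1] r 12.4 mean [489.9 -74.7  60.1] 50
  c58 circ [ 688.2 -267. ] r 31.5 mean [ 684.7 -266.5   60.9] 51
2.8 [0.4159 0.0566 0.2503] [ 3.141e+00  2.000e-03 -1.000e-03] 0.0857 0.0
```

Call:
arm_command:
  motion:
    - [0,0,0,0.4,-1,0.5,1]
    - [0,0,0,0.4,-1,1,1]
    - [0,0,0,0.4,-1,1,1]

```text
time_s: 3.18
ee_pos: [0.4555, 0.1565, 0.1476]
orientation: [3.141, -0.001, -0.004]
ft_force: [-0.2, -0.4, 0.6]
gripper_width: 0.0852
gripper_force: 0.0
```

Call:
arm_command:
  motion:
    - [0,0,0,0,-0.05,0.3,1]
    - [0,0,0,0,-0.05,0.7,1]
    - [0,0,0,0,-0.05,1,1]
    - [0,0,0,0,-0.05,1,1]

```text
time_s: 3.68
ee_pos: [0.455, 0.1602, 0.0487]
orientation: [3.14, -0.003, -0.005]
ft_force: [0.5, -0.8, 1.0]
gripper_width: 0.0857
gripper_force: 0.0
```

Call:
arm_command:
  motion:
    - [0,0,0,0,0,0.2,1]
    - [0,0,0,0,0,0.2,1]
    - [0,0,0,0,0,0.2,0]
    - [0,0,0,0,0,0.2,0]
    - [0,0,0,0,0,0.2,0]
    - [0,0,0,0,0,0.2,0]
    - [0,0,0,0,0,0.2,0]
    - [0,0,0,0,0,0.2,0]
    - [0,0,0,0,0,-0.1,0]
    - [0,0,0,0,0,-0.4,0]
    - [0,0,0,0,0,-0.8,0]
    - [0,0,0,0,0,-0.8,0]

```text
time_s: 5.18
ee_pos: [0.4569, 0.1621, 0.134]
orientation: [-3.14, 0.001, -0.008]
ft_force: [0.2, 0.6, -1.7]
gripper_width: 0.0543
gripper_force: 63.8
```

Call:
arm_command:
  motion:
    - [0,0,0,-0.1,0.6,0,0]
    - [0,0,0,-0.1,1,0,0]

```text
time_s: 5.42
ee_pos: [0.4447, 0.0604, 0.1297]
orientation: [3.141, 0.0, -0.001]
ft_force: [0.5, 0.6, -1.4]
gripper_width: 0.0543
gripper_force: 64.1
```

Call:
arm_command:
  motion:
    - [0,0,0,-0.1,0.6,0,0]
    - [0,0,0,-0.1,1,0,0]

```text
time_s: 5.68
ee_pos: [0.4346, -0.0401, 0.1298]
orientation: [3.141, -0.002, -0.0]
ft_force: [1.0, 0.6, -1.5]
gripper_width: 0.0545
gripper_force: 64.1
```

Call:
arm_command:
  motion:
    - [0,0,0,-0.1,0.6,0,0]
    - [0,0,0,-0.1,1,0,0]

```text
time_s: 5.92
ee_pos: [0.4245, -0.1402, 0.1298]
orientation: [3.142, -0.003, -0.0]
ft_force: [0.1, 0.6, -1.7]
gripper_width: 0.0548
gripper_force: 64.1
```

Call:
arm_command:
  motion:
    - [0,0,0,-0.1,0.6,0,0]
    - [0,0,0,-0.1,1,0,0]

```text
time_s: 6.18
ee_pos: [0.4144, -0.2403, 0.1297]
orientation: [-3.141, 0.003, 0.001]
ft_force: [0.8, 1.4, -1.2]
gripper_width: 0.0548
gripper_force: 64.1
```

Call:
arm_command:
  motion:
    - [0,0,0,-0.15,0.5,0,0]
    - [0,0,0,-0.15,0.78,0,0]
    - [0,0,0,-0.15,0.78,0,0]
    - [0,0,0,-0.15,0.78,0,0]

```text
time_s: 6.68
ee_pos: [0.4001, -0.3157, 0.1297]
orientation: [-3.141, 0.001, 0.001]
ft_force: [-0.2, 0.8, -1.9]
gripper_width: 0.0545
gripper_force: 64.2
```

Call:
arm_command:
  motion:
    - [0,0,0,0,0,0.4,0]
    - [0,0,0,0,0,0.7,0]
    - [0,0,0,0,0,0.9,0]
    - [0,0,0,0,0,0.97,0]
    - [0,0,0,0,0,0.97,0]
    - [0,0,0,0,0,0.97,1]
    - [0,0,0,0,0,0.97,1]
    - [0,0,0,0,0,0.97,1]
    - [0,0,0,0,0,0.97,1]
    - [0,0,0,0,0,0.7,1]
    - [0,0,0,0,0,0.3,1]
    - [0,0,0,0,0,0,1]
    - [0,0,0,0,0,0,1]

```text
time_s: 8.3
ee_pos: [0.4011, -0.3169, 0.1328]
orientation: [3.139, -0.001, 0.005]
ft_force: [0.3, -0.1, -0.6]
gripper_width: 0.0857
gripper_force: 0.0
```

```bash
python3 -c "
from h import *
report()"
```

```text
top
  low circ [656.5 232.1] r 10.9 mean [656.1 232.3  49.2] 47
  low circ [622.9 143.9] r 26.1 mean [623.  143.9  45.2] 269
  low circ [560.8 245.2] r 10.8 mean [560.7 245.3  50.1] 48
  low circ [532.9 149.5] r 26.4 mean [533.  149.1  45.2] 286
  low circ [528.  356.3] r 11.1 mean [528.3 356.2  49.6] 52
  low circ [517.7 251.1] r 10.6 mean [517.9 250.9  50.1] 49
  low circ [432.  359.8] r 11.6 mean [431.6 359.8  49.3] 54
  low circ [422.1 263. ] r 11.2 mean [422.2 263.3  49.6] 54
  c58 circ [487.9 -75. ] r 11.0 mean [487.8 -75.   58.2] 42
  c58 circ [390.1 -72.9] r 10.7 mean [390.3 -72.8  58.3] 47
scene
  low circ [432.  361.3] r 13.0 mean [434.7 360.2  51.6] 34
  low circ [425.4 262.3] r 11.8 mean [425.4 262.9  51.9] 36
  low circ [530.4 357.4] r 11.4 mean [531.3 356.6  52. ] 40
  low circ [519.5 251.3] r 11.8 mean [520.2 251.1  51.9] 41
  low circ [562.5 245.7] r 14.5 mean [562.8 245.4  51.5] 42
  low circ [535.5 150.1] r 27.8 mean [535.4 148.9  47.6] 251
  low circ [657.9 232.7] r 12.3 mean [658.7 231.6  51.8] 45
  low circ [624.4 144. ] r 27.5 mean [625.1 143.8  47.2] 276
  c58 circ [393.9 -73.4] r 11.5 mean [393.1 -72.5  59.8] 45
  c58 circ [489.6 -75.7] r 11.6 mean [490.  -74.6  60. ] 51
  c58 circ [ 689.9 -268.3] r 34.6 mean [ 685.  -266.6   60.6] 57
8.4 [ 0.4003 -0.3161  0.13  ] [-3.142e+00  1.000e-03  0.000e+00] 0.0853 0.0
```

Call:
arm_command:
  motion:
    - [0,0,0,0.26,-0.6,0,1]
    - [0,0,0,0.26,-0.93,0,1]

```text
time_s: 8.65
ee_pos: [0.4265, -0.2215, 0.1288]
orientation: [-3.14, 0.001, 0.003]
ft_force: [0.1, -0.6, 0.8]
gripper_width: 0.0853
gripper_force: 0.0
```

Call:
arm_command:
  motion:
    - [0,0,0,0.26,-0.6,0,1]
    - [0,0,0,0.26,-0.93,0,1]

```text
time_s: 8.9
ee_pos: [0.4526, -0.128, 0.129]
orientation: [-3.141, -0.001, 0.002]
ft_force: [-0.1, -1.1, 0.0]
gripper_width: 0.0854
gripper_force: 0.0
```

Call:
arm_command:
  motion:
    - [0,0,0,0.26,-0.6,0,1]
    - [0,0,0,0.26,-0.93,0,1]

```text
time_s: 9.15
ee_pos: [0.4787, -0.035, 0.1289]
orientation: [-3.141, -0.001, 0.003]
ft_force: [-0.7, -0.4, -0.0]
gripper_width: 0.085
gripper_force: 0.0
```

Call:
arm_command:
  motion:
    - [0,0,0,0.26,-0.6,0,1]
    - [0,0,0,0.26,-0.93,0,1]

```text
time_s: 9.4
ee_pos: [0.5047, 0.0579, 0.1288]
orientation: [-3.142, -0.001, 0.003]
ft_force: [-0.3, -0.3, -0.4]
gripper_width: 0.0856
gripper_force: 0.0
```

Call:
arm_command:
  motion:
    - [0,0,0,0.29,-0.6,0,1]
    - [0,0,0,0.29,-0.93,0,1]
    - [0,0,0,0.29,-0.93,0,1]

```text
time_s: 9.78
ee_pos: [0.5331, 0.1506, 0.1285]
orientation: [3.141, 0.003, -0.004]
ft_force: [0.2, 0.2, 0.0]
gripper_width: 0.0855
gripper_force: 0.0
```

Call:
arm_command:
  motion:
    - [0,0,0,0,0,0.4,1]
    - [0,0,0,0,0,0.7,1]
    - [0,0,0,0,0,1,1]
    - [0,0,0,0,0,1,1]
    - [0,0,0,0,0,1,0]
    - [0,0,0,0,0,1,0]
    - [0,0,0,0,0,1,0]
    - [0,0,0,0,0,1,0]
    - [0,0,0,0,0,1,0]
    - [0,0,0,0,0,0.7,0]
    - [0,0,0,0,0,0.4,0]
    - [0,0,0,0,0,0,0]
    - [0,0,0,0,0,0,0]

```text
time_s: 11.4
ee_pos: [0.535, 0.149, 0.1344]
orientation: [-3.14, 0.001, -0.009]
ft_force: [-0.4, -0.4, -1.6]
gripper_width: 0.0543
gripper_force: 63.7
```

```bash
python3 -c "
from h import *
report()" | grep -v c58
```

```text
top
  low circ [656.3 231.9] r 10.9 mean [656.4 231.7  49.5] 50
  low circ [528.1 356.7] r 11.2 mean [528.3 355.9  49.7] 50
  low circ [431.5 360.3] r 11.5 mean [431.8 359.6  50. ] 55
  low circ [ 399.  -315.5] r 26.4 mean [ 398.9 -315.7   46.6] 295
scene
  low circ [433.6 360. ] r 12.2 mean [434.2 360.3  51.4] 32
  low circ [561.3 421.1] r 14.4 mean [560.9 421.5  38.6] 20
  low circ [530.3 357.8] r 11.9 mean [531.  357.1  51.4] 40
  low circ [605.3 417.6] r 14.0 mean [603.  417.1  38.3] 17
  low circ [519.6 247.2] r 13.7 mean [520.7 250.7  51.7] 43
  low circ [563.4 245. ] r 12.2 mean [563.2 245.3  51.9] 41
  low circ [659.2 233.8] r 12.1 mean [658.9 231.8  51.7] 45
  low circ [625.9 145. ] r 27.5 mean [625.3 143.5  47.4] 268
  low circ [ 401.1 -315.7] r 27.2 mean [ 401.5 -315.8   48.5] 321
11.5 [0.5337 0.1487 0.1307] [-3.141e+00  1.000e-03 -1.000e-03] 0.0546 63.7
```

Call:
arm_command:
  motion:
    - [0,0,0,-0.11,0.6,0,0]
    - [0,0,0,-0.11,0.93,0,0]

```text
time_s: 11.75
ee_pos: [0.5214, 0.0541, 0.129]
orientation: [3.141, -0.001, -0.003]
ft_force: [-0.0, 0.6, -1.7]
gripper_width: 0.0546
gripper_force: 63.9
```

Call:
arm_command:
  motion:
    - [0,0,0,-0.11,0.6,0,0]
    - [0,0,0,-0.11,0.93,0,0]

```text
time_s: 12.0
ee_pos: [0.5104, -0.0393, 0.1292]
orientation: [3.142, -0.003, -0.002]
ft_force: [0.9, 0.5, -0.9]
gripper_width: 0.0547
gripper_force: 64.0
```

Call:
arm_command:
  motion:
    - [0,0,0,-0.11,0.6,0,0]
    - [0,0,0,-0.11,0.93,0,0]

```text
time_s: 12.25
ee_pos: [0.4993, -0.1323, 0.1292]
orientation: [-3.141, 0.003, 0.002]
ft_force: [0.8, -0.0, -0.7]
gripper_width: 0.0546
gripper_force: 64.1
```

Call:
arm_command:
  motion:
    - [0,0,0,-0.11,0.6,0,0]
    - [0,0,0,-0.11,0.93,0,0]

```text
time_s: 12.5
ee_pos: [0.4882, -0.2253, 0.1291]
orientation: [-3.141, 0.003, 0.002]
ft_force: [1.2, -0.2, -1.3]
gripper_width: 0.0546
gripper_force: 64.1
```

Call:
arm_command:
  motion:
    - [0,0,0,-0.11,0.6,0,0]
    - [0,0,0,-0.11,0.93,0,0]
    - [0,0,0,-0.11,0.93,0,0]
    - [0,0,0,-0.11,0.93,0,0]

```text
time_s: 13.0
ee_pos: [0.478, -0.3157, 0.1293]
orientation: [-3.14, 0.001, 0.002]
ft_force: [0.7, 0.4, -1.0]
gripper_width: 0.0547
gripper_force: 64.1
```

Call:
arm_command:
  motion:
    - [0,0,0,0,0,0.4,0]
    - [0,0,0,0,0,0.7,0]
    - [0,0,0,0,0,0.9,0]
    - [0,0,0,0,0,0.97,0]
    - [0,0,0,0,0,0.97,0]
    - [0,0,0,0,0,0.97,1]
    - [0,0,0,0,0,0.97,1]
    - [0,0,0,0,0,0.97,1]
    - [0,0,0,0,0,0.97,1]
    - [0,0,0,0,0,0.7,1]
    - [0,0,0,0,0,0.3,1]
    - [0,0,0,0,0,0,1]
    - [0,0,0,0,0,0,1]

```text
time_s: 14.62
ee_pos: [0.4791, -0.3169, 0.133]
orientation: [3.139, -0.001, 0.005]
ft_force: [0.4, -0.2, -0.2]
gripper_width: 0.0855
gripper_force: 0.0
```

Call:
arm_command:
  motion:
    - [0,0,0,0.29,-0.6,0,1]
    - [0,0,0,0.29,-0.92,0,1]

```text
time_s: 14.88
ee_pos: [0.5078, -0.2226, 0.1292]
orientation: [-3.141, 0.001, 0.002]
ft_force: [0.6, 0.6, -0.5]
gripper_width: 0.0856
gripper_force: 0.0
```

Call:
arm_command:
  motion:
    - [0,0,0,0.29,-0.6,0,1]
    - [0,0,0,0.29,-0.92,0,1]

```text
time_s: 15.12
ee_pos: [0.5369, -0.1301, 0.1293]
orientation: [-3.141, -0.001, 0.001]
ft_force: [0.0, -0.4, 0.7]
gripper_width: 0.0855
gripper_force: 0.0
```

Call:
arm_command:
  motion:
    - [0,0,0,0.29,-0.6,0,1]
    - [0,0,0,0.29,-0.92,0,1]

```text
time_s: 15.38
ee_pos: [0.566, -0.0381, 0.1292]
orientation: [-3.141, -0.001, 0.002]
ft_force: [0.4, 0.2, 0.5]
gripper_width: 0.0855
gripper_force: 0.0
```

Call:
arm_command:
  motion:
    - [0,0,0,0.29,-0.6,0,1]
    - [0,0,0,0.29,-0.92,0,1]
    - [0,0,0,0.29,-0.92,0,1]

```text
time_s: 15.75
ee_pos: [0.5943, 0.0538, 0.129]
orientation: [-3.141, -0.003, 0.003]
ft_force: [0.2, -0.3, 0.2]
gripper_width: 0.0855
gripper_force: 0.0
```

```bash
python3 -c "
from h import *
report()" | grep -v c58
```

```text
top
  low circ [656.5 232.1] r 10.9 mean [656.5 231.7  49.6] 52
  low circ [560.9 245.7] r 10.8 mean [561.2 245.6  49. ] 50
  low circ [528.  355.9] r 11.2 mean [528.4 355.9  50. ] 51
  low circ [518.8 249.4] r 11.8 mean [517.8 250.6  50.2] 53
  low circ [ 477.7 -315.7] r 26.8 mean [ 477.5 -316.1   46.6] 284
  low circ [431.9 360.3] r 11.8 mean [431.7 359.3  50.4] 56
  low circ [421.5 263.2] r 11.6 mean [422.5 263.2  49.8] 54
  low circ [ 399.8 -316.1] r 26.8 mean [ 398.9 -315.7   46.6] 294
scene
  low circ [560.3 426.3] r 117.2 mean [583.6 433.5  42.7] 563
  low circ [437.7 359.9] r 8.3 mean [439.6 359.7  52.2] 18
  low circ [494.7 285.4] r 37.1 mean [495.7 284.5  51.6] 18
  low circ [530.2 357.9] r 12.0 mean [531.5 356.4  52.2] 40
  low circ [519.  249.4] r 13.1 mean [520.7 250.9  51.5] 43
  low circ [563.1 245.6] r 11.9 mean [562.9 245.2  51.8] 41
  low circ [658.3 233. ] r 12.2 mean [658.8 231.8  51.8] 46
  low circ [624.3 143.5] r 27.9 mean [625.4 143.6  47. ] 281
  low circ [ 400.7 -316.1] r 27.0 mean [ 401.3 -315.7   48.7] 324
  low circ [ 479.6 -315.6] r 27.2 mean [ 480.  -316.5   48.4] 363
  low circ [ 688.8 -266.2] r 23.5 mean [ 688.  -265.5   48.9] 58
15.85 [0.5943 0.0516 0.1294] [ 3.141e+00  0.000e+00 -2.000e-03] 0.0852 0.0
```

Call:
arm_command:
  motion:
    - [0,0,0,0.29,-0.6,0,1]
    - [0,0,0,0.29,-0.92,0,1]
    - [0,0,0,0.29,-0.92,0,1]

```text
time_s: 16.23
ee_pos: [0.6236, 0.1443, 0.1297]
orientation: [3.142, 0.001, -0.001]
ft_force: [-0.6, -0.4, 0.2]
gripper_width: 0.0856
gripper_force: 0.0
```

Call:
arm_command:
  motion:
    - [0,0,0,0,0,0.4,1]
    - [0,0,0,0,0,0.7,1]
    - [0,0,0,0,0,1,1]
    - [0,0,0,0,0,1,1]
    - [0,0,0,0,0,1,0]
    - [0,0,0,0,0,1,0]
    - [0,0,0,0,0,1,0]
    - [0,0,0,0,0,1,0]
    - [0,0,0,0,0,1,0]
    - [0,0,0,0,0,0.7,0]
    - [0,0,0,0,0,0.4,0]
    - [0,0,0,0,0,0,0]
    - [0,0,0,0,0,0,0]

```text
time_s: 17.85
ee_pos: [0.6251, 0.1439, 0.1349]
orientation: [-3.14, 0.001, -0.01]
ft_force: [0.0, 0.9, -1.0]
gripper_width: 0.0546
gripper_force: 63.6
```

Call:
arm_command:
  motion:
    - [0,0,0,-0.13,0.6,0,0]
    - [0,0,0,-0.13,0.92,0,0]

```text
time_s: 18.1
ee_pos: [0.6097, 0.05, 0.13]
orientation: [3.141, -0.001, -0.0]
ft_force: [0.5, 0.4, -1.9]
gripper_width: 0.0543
gripper_force: 63.8
```

Call:
arm_command:
  motion:
    - [0,0,0,-0.13,0.6,0,0]
    - [0,0,0,-0.13,0.92,0,0]

```text
time_s: 18.35
ee_pos: [0.5966, -0.0425, 0.13]
orientation: [3.141, -0.003, -0.0]
ft_force: [0.3, 0.5, -0.5]
gripper_width: 0.0548
gripper_force: 63.8
```

Call:
arm_command:
  motion:
    - [0,0,0,-0.13,0.6,0,0]
    - [0,0,0,-0.13,0.92,0,0]

```text
time_s: 18.6
ee_pos: [0.5835, -0.1346, 0.13]
orientation: [3.141, -0.003, -0.0]
ft_force: [0.7, 0.1, -1.1]
gripper_width: 0.0548
gripper_force: 63.9
```

Call:
arm_command:
  motion:
    - [0,0,0,-0.13,0.6,0,0]
    - [0,0,0,-0.13,0.92,0,0]

```text
time_s: 18.85
ee_pos: [0.5704, -0.2266, 0.13]
orientation: [3.141, -0.003, -0.0]
ft_force: [0.0, 0.4, -1.5]
gripper_width: 0.0545
gripper_force: 63.9
```

Call:
arm_command:
  motion:
    - [0,0,0,-0.13,0.6,0,0]
    - [0,0,0,-0.13,0.92,0,0]
    - [0,0,0,-0.13,0.92,0,0]
    - [0,0,0,-0.13,0.92,0,0]

```text
time_s: 19.35
ee_pos: [0.5582, -0.3158, 0.1299]
orientation: [-3.141, 0.001, 0.001]
ft_force: [0.5, -0.4, -0.3]
gripper_width: 0.0547
gripper_force: 63.9
```

Call:
arm_command:
  motion:
    - [0,0,0,0,0,0.4,0]
    - [0,0,0,0,0,0.7,0]
    - [0,0,0,0,0,0.9,0]
    - [0,0,0,0,0,0.97,0]
    - [0,0,0,0,0,0.97,0]
    - [0,0,0,0,0,0.97,1]
    - [0,0,0,0,0,0.97,1]
    - [0,0,0,0,0,0.97,1]
    - [0,0,0,0,0,0.97,1]
    - [0,0,0,0,0,0.7,1]
    - [0,0,0,0,0,0.3,1]
    - [0,0,0,0,0,0,1]
    - [0,0,0,0,0,0,1]

```text
time_s: 20.98
ee_pos: [0.5592, -0.3169, 0.1332]
orientation: [3.139, -0.001, 0.006]
ft_force: [-0.1, -0.6, 0.2]
gripper_width: 0.0851
gripper_force: 0.0
```

Call:
arm_command:
  motion:
    - [0,0,0,-0.15,-0.6,0,1]
    - [0,0,0,-0.15,-0.95,0,1]

```text
time_s: 21.22
ee_pos: [0.5423, -0.2196, 0.1291]
orientation: [-3.141, 0.001, 0.002]
ft_force: [0.7, -1.0, -0.3]
gripper_width: 0.0856
gripper_force: 0.0
```

Call:
arm_command:
  motion:
    - [0,0,0,-0.15,-0.6,0,1]
    - [0,0,0,-0.15,-0.95,0,1]

```text
time_s: 21.48
ee_pos: [0.5273, -0.1242, 0.1293]
orientation: [-3.141, 0.0, 0.002]
ft_force: [1.4, -0.1, 0.2]
gripper_width: 0.085
gripper_force: 0.0
```

Call:
arm_command:
  motion:
    - [0,0,0,-0.15,-0.6,0,1]
    - [0,0,0,-0.15,-0.95,0,1]

```text
time_s: 21.72
ee_pos: [0.5124, -0.0292, 0.1294]
orientation: [-3.141, -0.0, 0.001]
ft_force: [0.3, -1.5, -0.4]
gripper_width: 0.0853
gripper_force: 0.0
```

Call:
arm_command:
  motion:
    - [0,0,0,-0.15,-0.6,0,1]
    - [0,0,0,-0.15,-0.95,0,1]

```text
time_s: 21.98
ee_pos: [0.4974, 0.0658, 0.1295]
orientation: [-3.141, -0.001, 0.001]
ft_force: [1.0, -0.8, 0.0]
gripper_width: 0.0855
gripper_force: 0.0
```

Call:
arm_command:
  motion:
    - [0,0,0,-0.15,-0.6,0,1]
    - [0,0,0,-0.15,-0.95,0,1]

```text
time_s: 22.22
ee_pos: [0.4824, 0.1608, 0.1295]
orientation: [3.142, 0.001, -0.001]
ft_force: [0.9, -0.4, -0.3]
gripper_width: 0.0851
gripper_force: 0.0
```

Call:
arm_command:
  motion:
    - [0,0,0,-0.13,-0.6,0,1]
    - [0,0,0,-0.13,-0.98,0,1]
    - [0,0,0,-0.13,-0.98,0,1]
    - [0,0,0,-0.13,-0.98,0,1]

```text
time_s: 22.72
ee_pos: [0.4705, 0.2564, 0.1295]
orientation: [3.141, -0.001, -0.002]
ft_force: [-0.3, -0.6, 0.5]
gripper_width: 0.0854
gripper_force: 0.0
```

```bash
python3 -c "
from h import *
report()"
```

```text
top
  low circ [656.6 231.7] r 11.3 mean [656.  231.8  49.5] 49
  low circ [559.9 245. ] r 10.2 mean [560.3 245.6  49.8] 43
  low circ [ 557.5 -316. ] r 26.1 mean [ 557.3 -316.1   46.4] 277
  low circ [518.7 250.1] r 10.4 mean [518.8 248.6  48.6] 31
  low circ [ 477.5 -316.2] r 26.2 mean [ 477.6 -316.4   46.3] 282
  low circ [ 399.7 -315.4] r 27.1 mean [ 398.9 -315.8   46.4] 294
  c58 circ [ 689.  -265.7] r 35.9 mean [ 683.7 -267.2   58.8] 31
  c58 circ [487.8 -75. ] r 11.1 mean [488.3 -74.9  58.2] 51
  c58 circ [390.6 -73.5] r 11.5 mean [391.1 -73.8  58.1] 52
scene
  low circ [438.5 359.7] r 11.1 mean [437.3 358.9  51.2] 22
  low circ [531.2 356.9] r 12.3 mean [531.  356.8  51.9] 39
  low circ [519.  252.9] r 13.0 mean [519.8 251.6  51.4] 37
  low circ [562.4 245.9] r 13.2 mean [562.9 245.3  51.8] 40
  low circ [659.3 232. ] r 12.2 mean [659.  231.5  52.2] 46
  low circ [ 401.8 -314.4] r 27.2 mean [ 401.2 -315.7   48.5] 320
  low circ [ 478.4 -317.4] r 28.4 mean [ 479.8 -316.2   48.7] 358
  low circ [ 559.2 -316. ] r 27.1 mean [ 559.3 -316.3   48.3] 387
  c58 circ [392.4 -72.8] r 11.4 mean [393.1 -72.7  59.9] 46
  c58 circ [489.3 -74.6] r 11.0 mean [489.5 -74.4  59.5] 49
  c58 circ [ 688.9 -266.5] r 33.2 mean [ 684.9 -265.4   60.7] 54
22.825 [0.4708 0.2559 0.1299] [ 3.141e+00 -2.000e-03 -1.000e-03] 0.0854 0.0
```

Call:
arm_command:
  motion:
    - [0,0,0.08,0,0,0.3,1]
    - [0,0,0.08,0,0,0.7,1]
    - [0,0,0.08,0,0,0.96,1]
    - [0,0,0.08,0,0,0.96,1]
    - [0,0,0.08,0,0,0.96,0]
    - [0,0,0.08,0,0,0.96,0]
    - [0,0,0.08,0,0,0.96,0]
    - [0,0,0.08,0,0,0.96,0]
    - [0,0,0.08,0,0,0.96,0]
    - [0,0,0.08,0,0,0.7,0]
    - [0,0,0.04,0,0,0.4,0]
    - [0,0,0,0,0,0,0]
    - [0,0,0,0,0,0,0]

```text
time_s: 24.45
ee_pos: [0.472, 0.2573, 0.1343]
orientation: [-3.139, 0.0, -0.009]
ft_force: [-0.0, -0.0, -3.1]
gripper_width: 0.0592
gripper_force: 66.5
```

Call:
arm_command:
  motion:
    - [0,0,0,-0.07,0.5,0,0]
    - [0,0,0,-0.07,0.83,0,0]

```text
time_s: 24.7
ee_pos: [0.4629, 0.1724, 0.1296]
orientation: [3.141, -0.002, -0.001]
ft_force: [0.1, -0.0, -4.3]
gripper_width: 0.059
gripper_force: 66.8
```

Call:
arm_command:
  motion:
    - [0,0,0,-0.07,0.5,0,0]
    - [0,0,0,-0.07,0.83,0,0]

```text
time_s: 24.95
ee_pos: [0.4558, 0.0891, 0.1297]
orientation: [3.141, -0.003, -0.001]
ft_force: [0.8, -0.2, -4.0]
gripper_width: 0.0593
gripper_force: 66.8
```

Call:
arm_command:
  motion:
    - [0,0,0,-0.07,0.5,0,0]
    - [0,0,0,-0.07,0.83,0,0]

```text
time_s: 25.2
ee_pos: [0.4488, 0.006, 0.1298]
orientation: [3.141, -0.003, -0.0]
ft_force: [0.0, 0.0, -4.0]
gripper_width: 0.0591
gripper_force: 66.8
```

Call:
arm_command:
  motion:
    - [0,0,0,-0.09,0.5,0,0]
    - [0,0,0,-0.09,0.82,0,0]
    - [0,0,0,-0.09,0.82,0,0]
    - [0,0,0,-0.09,0.82,0,0]
    - [0,0,0,-0.09,0.82,0,0]

```text
time_s: 25.82
ee_pos: [0.4405, -0.0735, 0.1301]
orientation: [-3.141, -0.0, 0.0]
ft_force: [-0.8, 0.1, -2.6]
gripper_width: 0.0593
gripper_force: 67.0
```

```bash
python3 -c "
from h import *
report()
i,W=grab('top');save('hold1',cv2.resize(i[150:330,150:420],None,fx=2.9,fy=2.9))"
```

```text
top
  low circ [656.9 232.5] r 11.1 mean [656.1 231.9  49.9] 49
  low circ [560.6 245.6] r 10.9 mean [560.7 245.6  48.7] 47
  low circ [ 556.8 -315.9] r 26.4 mean [ 557.2 -316.2   46.4] 277
  low circ [527.3 355.9] r 11.3 mean [528.3 356.2  49.5] 51
  low circ [ 477.5 -316.6] r 25.8 mean [ 477.7 -316.4   46.6] 278
  low circ [431.5 360.4] r 11.4 mean [431.7 359.9  49.5] 53
  low circ [ 398.8 -316.6] r 26.3 mean [ 398.9 -316.    46.5] 287
scene
  low circ [433.4 359.3] r 12.2 mean [435. 360.  52.] 34
  low circ [530.6 357.2] r 11.9 mean [531.1 357.   51.5] 40
  low circ [598.6 418.1] r 12.1 mean [599.2 418.7  38.1] 15
  low circ [560.9 245.7] r 13.3 mean [562.8 245.2  51.7] 42
  low circ [660.4 231.9] r 12.1 mean [659.  231.5  51.9] 45
  low circ [ 401.2 -316.2] r 26.5 mean [ 401.4 -315.7   48.5] 324
  low circ [ 479.  -314.9] r 27.7 mean [ 479.6 -316.3   48.4] 358
  low circ [ 559.  -315.6] r 26.9 mean [ 559.5 -316.3   48.5] 386
  c58 circ [ 688.  -266.9] r 31.5 mean [ 684.7 -266.1   60.5] 55
  c150 circ [490.  -74.6] r 12.5 mean [489.3 -73.6 146.5] 38
25.925 [ 0.4406 -0.0735  0.1302] [-3.142e+00 -1.000e-03  0.000e+00] 0.0593 67.0
```

View pics/hold1.png

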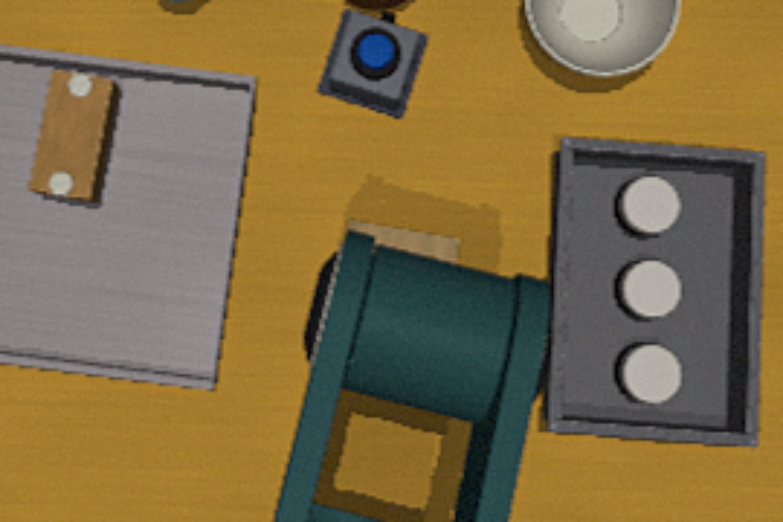

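Call:
arm_command:
  motion:
    - [0,0,0.01,-0.01,0.01,0.2,0]
    - [0,0,0.01,-0.01,0.01,0.35,0]
    - [0,0,0.01,-0.01,0.01,0.41,0]
    - [0,0,0.01,-0.01,0.01,0.41,0]
    - [0,0,0.01,-0.01,0.01,0.41,1]
    - [0,0,0.01,-0.01,0.01,0.41,1]
    - [0,0,0.01,-0.01,0.01,0.41,1]
    - [0,0,0.01,-0.01,0.01,0.41,1]
    - [0,0,0,0,0,0.1,1]
    - [0,0,0,0,0,-0.2,1]
    - [0,0,0,0,0,-0.2,1]

```text
time_s: 27.35
ee_pos: [0.4414, -0.0744, 0.1525]
orientation: [3.141, -0.001, 0.005]
ft_force: [-0.5, 0.2, 0.4]
gripper_width: 0.0854
gripper_force: 0.0
```

Call:
arm_command:
  motion:
    - [0,0,0,0.08,-0.5,0,1]
    - [0,0,0,0.08,-0.86,0,1]

```text
time_s: 27.6
ee_pos: [0.4484, 0.0129, 0.1494]
orientation: [-3.141, 0.002, 0.001]
ft_force: [0.2, 0.2, -0.2]
gripper_width: 0.0852
gripper_force: 0.0
```

Call:
arm_command:
  motion:
    - [0,0,0,0.08,-0.5,0,1]
    - [0,0,0,0.08,-0.86,0,1]

```text
time_s: 27.85
ee_pos: [0.4564, 0.0995, 0.1494]
orientation: [3.142, -0.0, -0.001]
ft_force: [-0.6, -0.0, -0.8]
gripper_width: 0.0859
gripper_force: 0.0
```

Call:
arm_command:
  motion:
    - [0,0,0,0.08,-0.5,0,1]
    - [0,0,0,0.08,-0.86,0,1]

```text
time_s: 28.1
ee_pos: [0.4644, 0.1855, 0.1493]
orientation: [3.141, 0.0, -0.001]
ft_force: [0.8, -0.8, -0.5]
gripper_width: 0.0853
gripper_force: 0.0
```

Call:
arm_command:
  motion:
    - [0,0,0,0.08,-0.5,0,1]
    - [0,0,0,0.08,-0.86,0,1]

```text
time_s: 28.35
ee_pos: [0.4725, 0.2715, 0.1492]
orientation: [3.141, -0.0, -0.002]
ft_force: [0.6, 0.5, 0.0]
gripper_width: 0.0854
gripper_force: 0.0
```

Call:
arm_command:
  motion:
    - [0,0,0,0.08,-0.5,0,1]
    - [0,0,0,0.08,-0.87,0.2,1]
    - [0,0,0,0.08,-0.87,0.2,1]
    - [0,0,0,0.08,-0.87,0.2,1]

```text
time_s: 28.85
ee_pos: [0.4806, 0.3564, 0.1297]
orientation: [3.141, -0.001, -0.001]
ft_force: [1.0, -0.5, 0.3]
gripper_width: 0.0854
gripper_force: 0.0
```

```bash
python3 -c "
from h import *
report()"
```

```text
top
  low circ [656.7 231.9] r 11.4 mean [656.  232.1  49.3] 48
  low circ [561.1 245.2] r 10.1 mean [560.9 244.7  49.6] 44
  low circ [ 557.9 -316.4] r 26.2 mean [ 557.3 -316.5   46. ] 275
  low circ [529.  355.8] r 10.7 mean [528.4 355.8  49.8] 42
  low circ [ 478.7 -315.9] r 26.8 mean [ 477.5 -316.2   46.4] 283
  low circ [ 399.9 -316.3] r 27.0 mean [ 399.  -316.    46.5] 290
  c104 circ [486.5 -75.8] r 11.2 mean [486.2 -76.  104.1] 56
  c104 circ [389.6 -74.9] r 10.9 mean [389.7 -74.8 104. ] 58
scene
  low circ [530.2 358.2] r 12.8 mean [530.5 357.5  51.4] 36
  low circ [563.4 244.5] r 13.0 mean [563.2 245.1  52.2] 43
  low circ [659.2 233.7] r 12.3 mean [658.7 231.9  51.7] 45
  low circ [ 401.3 -315.7] r 26.8 mean [ 401.3 -315.7   48.5] 322
  low circ [ 479.7 -315.2] r 27.3 mean [ 479.7 -316.3   48.6] 358
  low circ [ 559.3 -316.1] r 26.9 mean [ 559.5 -316.3   48.6] 385
  c58 circ [ 688.1 -265.8] r 32.6 mean [ 684.8 -264.4   60.7] 54
  c104 circ [390.8 -74.2] r 12.7 mean [391.7 -73.8 105.7] 48
  c104 circ [488.  -75.5] r 11.1 mean [487.6 -75.8 105.4] 54
28.95 [0.481  0.356  0.1305] [-3.141e+00  2.000e-03 -1.000e-03] 0.0856 0.0
```

Call:
arm_command:
  motion:
    - [0,0,0.024,0,0,0.3,1]
    - [0,0,0.024,0,0,0.7,1]
    - [0,0,0.024,0,0,0.96,1]
    - [0,0,0.024,0,0,0.96,1]
    - [0,0,0.024,0,0,0.96,0]
    - [0,0,0.024,0,0,0.96,0]
    - [0,0,0.024,0,0,0.96,0]
    - [0,0,0.024,0,0,0.96,0]
    - [0,0,0.024,0,0,0.96,0]
    - [0,0,0.024,0,0,0.7,0]
    - [0,0,0.024,0,0,0.4,0]
    - [0,0,0,0,0,0,0]
    - [0,0,0,0,0,0,0]

```text
time_s: 30.58
ee_pos: [0.482, 0.3575, 0.1347]
orientation: [-3.138, 0.001, -0.008]
ft_force: [-0.4, -0.2, -3.1]
gripper_width: 0.059
gripper_force: 65.9
```

Call:
arm_command:
  motion:
    - [0,0,0,-0.08,0.5,-0.2,0]
    - [0,0,0,-0.08,0.86,-0.2,0]

```text
time_s: 30.82
ee_pos: [0.4725, 0.2697, 0.1512]
orientation: [-3.141, 0.001, -0.002]
ft_force: [1.5, -0.1, -3.2]
gripper_width: 0.0594
gripper_force: 66.5
```

Call:
arm_command:
  motion:
    - [0,0,0,-0.08,0.5,-0.2,0]
    - [0,0,0,-0.08,0.86,-0.2,0]

```text
time_s: 31.08
ee_pos: [0.4644, 0.1832, 0.1713]
orientation: [-3.141, 0.002, -0.003]
ft_force: [1.4, 0.2, -3.2]
gripper_width: 0.0589
gripper_force: 66.5
```

Call:
arm_command:
  motion:
    - [0,0,0,-0.08,0.5,0,0]
    - [0,0,0,-0.08,0.86,0,0]

```text
time_s: 31.32
ee_pos: [0.4559, 0.0971, 0.1699]
orientation: [3.141, -0.002, -0.0]
ft_force: [0.8, 1.4, -2.8]
gripper_width: 0.0592
gripper_force: 66.2
```

Call:
arm_command:
  motion:
    - [0,0,0,-0.08,0.5,0,0]
    - [0,0,0,-0.08,0.86,0,0]

```text
time_s: 31.58
ee_pos: [0.4478, 0.0111, 0.1699]
orientation: [3.141, -0.003, -0.0]
ft_force: [0.7, 0.7, -2.3]
gripper_width: 0.0588
gripper_force: 66.2
```

Call:
arm_command:
  motion:
    - [0,0,0,-0.07,0.5,0,0]
    - [0,0,0,-0.07,0.87,0,0]
    - [0,0,0,-0.07,0.87,0,0]
    - [0,0,0,-0.07,0.87,0,0]
    - [0,0,0,-0.07,0.87,0,0]

```text
time_s: 32.2
ee_pos: [0.4415, -0.0735, 0.1702]
orientation: [-3.141, -0.001, 0.0]
ft_force: [-0.2, -0.0, -2.7]
gripper_width: 0.0589
gripper_force: 66.4
```

Run:
```python
from h import *
i,W=grab('scene');g=cv2.cvtColor(i,cv2.COLOR_RGB2HSV)
m=((g[...,1]<60)&(g[...,2]>150)&(W[...,2]>.16)&(W[...,2]<.21)&(abs(W[...,1]+.07)<.1)&(W[...,0]<.55)).astype(np.uint8)
n,l,st,_=cv2.connectedComponentsWithStats(m)
for k in range(1,n):
    if st[k,4]>10: print((W[l==k].mean(0)*1000).round(1),st[k,4])
save('hold2',cv2.resize(i[100:270,120:360],None,fx=3,fy=3))
print(env.read_state()['ee_pos'].round(4))
```

```text
[  19.4 -108.3  200.3] 11
[490.5 -73.2 185.4] 59
[ 0.4415 -0.0735  0.1702]
```

View pics/hold2.png

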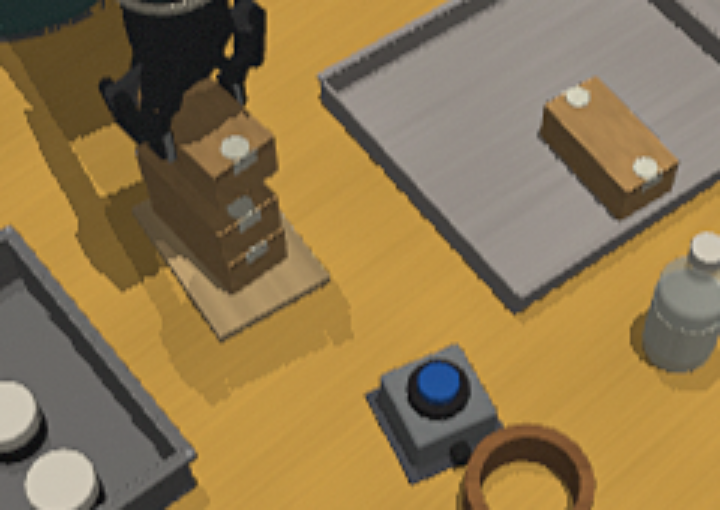

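Call:
arm_command:
  motion:
    - [0,0,0.01,-0.015,0.01,0.2,0]
    - [0,0,0.01,-0.015,0.01,0.3,0]
    - [0,0,0.01,-0.015,0.01,0.35,0]
    - [0,0,0.01,-0.015,0.01,0.35,0]
    - [0,0,0.01,-0.015,0.01,0.35,1]
    - [0,0,0.01,-0.015,0.01,0.35,1]
    - [0,0,0.01,-0.015,0.01,0.35,1]
    - [0,0,0.01,-0.015,0.01,0.35,1]
    - [0,0,0,0,0,0.1,1]
    - [0,0,0,0,0,-0.2,1]
    - [0,0,0,0,0,-0.2,1]

```text
time_s: 33.62
ee_pos: [0.4423, -0.0744, 0.1924]
orientation: [3.141, -0.001, 0.005]
ft_force: [0.3, -0.2, -1.5]
gripper_width: 0.0852
gripper_force: 0.0
```

Call:
arm_command:
  motion:
    - [0,0,0,0.42,-0.5,0,1]
    - [0,0,0,0.42,-0.78,0,1]

```text
time_s: 33.88
ee_pos: [0.4845, 0.0051, 0.1891]
orientation: [-3.141, 0.001, 0.002]
ft_force: [-0.1, -0.2, -0.3]
gripper_width: 0.0854
gripper_force: 0.0
```

Call:
arm_command:
  motion:
    - [0,0,0,0.42,-0.5,0.1,1]
    - [0,0,0,0.42,-0.78,0.2,1]

```text
time_s: 34.12
ee_pos: [0.5266, 0.0836, 0.1687]
orientation: [-3.142, -0.0, 0.002]
ft_force: [0.4, -0.0, -0.2]
gripper_width: 0.0854
gripper_force: 0.0
```

Call:
arm_command:
  motion:
    - [0,0,0,0.42,-0.5,0.1,1]
    - [0,0,0,0.42,-0.78,0.2,1]

```text
time_s: 34.38
ee_pos: [0.5686, 0.1615, 0.1484]
orientation: [3.141, -0.0, -0.002]
ft_force: [-0.6, -1.5, 0.2]
gripper_width: 0.0852
gripper_force: 0.0
```

Call:
arm_command:
  motion:
    - [0,0,0,0.41,-0.5,0.1,1]
    - [0,0,0,0.41,-0.78,0.2,1]
    - [0,0,0,0.41,-0.78,0.2,1]
    - [0,0,0,0.41,-0.78,0.2,1]

```text
time_s: 34.88
ee_pos: [0.6085, 0.2373, 0.1297]
orientation: [3.141, -0.001, -0.001]
ft_force: [0.5, -0.8, -0.2]
gripper_width: 0.0851
gripper_force: 0.0
```

```bash
python3 -c "
from h import *
report()"
```

```text
top
  low circ [ 557.5 -315.7] r 26.6 mean [ 557.5 -316.    46.1] 284
  low circ [ 477.8 -315.8] r 26.3 mean [ 477.7 -315.9   46.5] 288
  low circ [ 399.1 -315.9] r 26.6 mean [ 398.8 -315.6   46.4] 297
  c58 circ [ 689.  -267.1] r 34.1 mean [ 683.4 -267.5   59.6] 32
  c150 circ [487.3 -76.1] r 11.2 mean [487.4 -75.9 150.3] 65
  c150 circ [389.6 -75. ] r 11.0 mean [389.9 -74.9 149.6] 65
scene
  low circ [568.2 428.1] r 32.0 mean [567.8 423.6  38.5] 40
  low circ [658.9 232. ] r 10.6 mean [658.6 232.1  51.9] 43
  low circ [ 401.5 -317.5] r 27.9 mean [ 401.5 -315.7   48.6] 324
  low circ [ 478.9 -315.9] r 27.4 mean [ 479.7 -316.3   48.4] 363
  low circ [ 560.1 -315.9] r 26.9 mean [ 559.4 -316.3   48.3] 388
  low circ [ 689.5 -264.8] r 13.0 mean [ 689.1 -264.3   44.6] 15
  c58 circ [ 689.5 -268.2] r 31.7 mean [ 684.8 -267.1   60.8] 54
  c150 circ [392.6 -75. ] r 11.6 mean [392.9 -74.2 152.1] 53
  c150 circ [489.1 -76.2] r 11.4 mean [488.9 -75.9 152.1] 59
34.975 [0.6087 0.2369 0.1305] [ 3.142e+00 -2.000e-03  1.000e-03] 0.0855 0.0
```

Call:
arm_command:
  motion:
    - [0,0,0.089,0,0,0.3,1]
    - [0,0,0.089,0,0,0.7,1]
    - [0,0,0.089,0,0,0.96,1]
    - [0,0,0.089,0,0,0.96,1]
    - [0,0,0.089,0,0,0.96,0]
    - [0,0,0.089,0,0,0.96,0]
    - [0,0,0.089,0,0,0.96,0]
    - [0,0,0.089,0,0,0.96,0]
    - [0,0,0.089,0,0,0.96,0]
    - [0,0,0.089,0,0,0.7,0]
    - [0,0,0.04,0,0,0.4,0]
    - [0,0,0,0,0,0,0]
    - [0,0,0,0,0,0,0]

```text
time_s: 36.6
ee_pos: [0.6101, 0.2381, 0.135]
orientation: [-3.139, 0.0, -0.01]
ft_force: [-0.3, -0.4, -3.8]
gripper_width: 0.0589
gripper_force: 66.1
```

Call:
arm_command:
  motion:
    - [0,0,0,-0.42,0.5,-0.3,0]
    - [0,0,0,-0.42,0.78,-0.3,0]

```text
time_s: 36.85
ee_pos: [0.5655, 0.1589, 0.1612]
orientation: [-3.141, 0.001, -0.001]
ft_force: [0.5, -0.1, -4.9]
gripper_width: 0.0589
gripper_force: 66.8
```

Call:
arm_command:
  motion:
    - [0,0,0,-0.42,0.5,-0.3,0]
    - [0,0,0,-0.42,0.78,-0.3,0]

```text
time_s: 37.1
ee_pos: [0.5234, 0.0805, 0.1917]
orientation: [-3.141, 0.002, -0.003]
ft_force: [0.9, 0.1, -1.9]
gripper_width: 0.0595
gripper_force: 66.9
```

Call:
arm_command:
  motion:
    - [0,0,0,-0.42,0.5,-0.3,0]
    - [0,0,0,-0.42,0.78,-0.3,0]
    - [0,0,0,-0.42,0.78,-0.3,0]

```text
time_s: 37.48
ee_pos: [0.482, 0.002, 0.2206]
orientation: [3.141, -0.006, 0.002]
ft_force: [0.0, 0.6, -3.8]
gripper_width: 0.0588
gripper_force: 66.8
```

Call:
arm_command:
  motion:
    - [0,0,0,-0.42,0.5,0,0]
    - [0,0,0,-0.42,0.78,0,0]
    - [0,0,0,-0.42,0.78,0,0]
    - [0,0,0,-0.42,0.78,0,0]
    - [0,0,0,-0.42,0.78,0,0]

```text
time_s: 38.1
ee_pos: [0.4407, -0.0734, 0.22]
orientation: [-3.141, -0.001, 0.001]
ft_force: [-0.4, -0.3, -3.5]
gripper_width: 0.0593
gripper_force: 67.0
```

Run:
```python
from h import *
i,W=grab('scene');g=cv2.cvtColor(i,cv2.COLOR_RGB2HSV)
m=((g[...,1]<60)&(g[...,2]>150)&(W[...,2]>.14)&(W[...,2]<.26)&(abs(W[...,1]+.07)<.1)&(W[...,0]<.55)&(W[...,0]>.3)).astype(np.uint8)
n,l,st,_=cv2.connectedComponentsWithStats(m)
for k in range(1,n):
    if st[k,4]>10: print((W[l==k].mean(0)*1000).round(1),st[k,4])
save('hold3',cv2.resize(i[60:270,120:360],None,fx=2.8,fy=2.8))
print(env.read_state()['ee_pos'].round(4))
```

```text
[490.4 -73.1 235.5] 64
[ 0.4407 -0.0735  0.2201]
```

View pics/hold3.png

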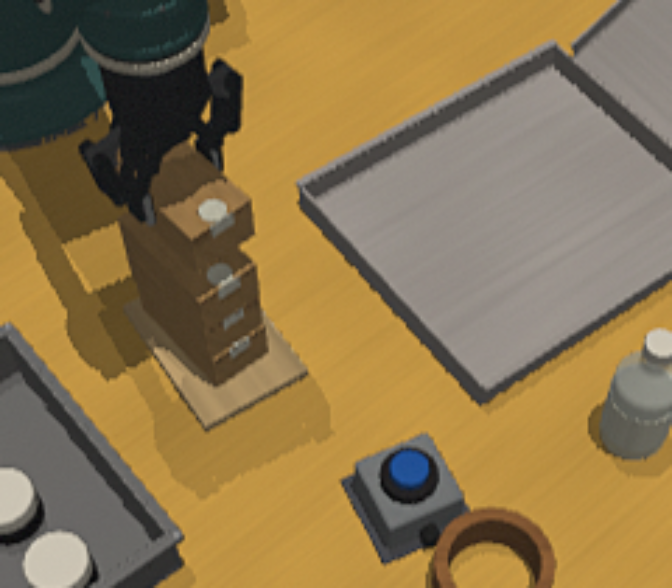

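Call:
arm_command:
  motion:
    - [0,0,0.01,-0.01,0.01,0.2,0]
    - [0,0,0.01,-0.01,0.01,0.33,0]
    - [0,0,0.01,-0.01,0.01,0.385,0]
    - [0,0,0.01,-0.01,0.01,0.385,0]
    - [0,0,0.01,-0.01,0.01,0.385,1]
    - [0,0,0.01,-0.01,0.01,0.385,1]
    - [0,0,0.01,-0.01,0.01,0.385,1]
    - [0,0,0.01,-0.01,0.01,0.385,1]
    - [0,0,0,0,0,0.1,1]
    - [0,0,0,0,0,-0.3,1]
    - [0,0,0,0,0,-0.3,1]

```text
time_s: 39.52
ee_pos: [0.4413, -0.0744, 0.2532]
orientation: [3.141, -0.001, 0.007]
ft_force: [0.4, -0.4, 0.0]
gripper_width: 0.0854
gripper_force: 0.0
```

Call:
arm_command:
  motion:
    - [0,0,0,0.5,-0.1,0,0]
    - [0,0,0,0.9,-0.1,0,0]
    - [0,0,0,0.9,-0.1,0,0]

```text
time_s: 39.9
ee_pos: [0.5318, -0.0641, 0.2482]
orientation: [-3.141, 0.0, 0.005]
ft_force: [-0.9, 0.4, -0.3]
gripper_width: 0.0324
gripper_force: 0.0
```

Call:
arm_command:
  motion:
    - [0,0,0,0.5,-0.1,0,0]
    - [0,0,0,0.9,-0.1,0,0]
    - [0,0,0,0.9,-0.1,0,0]
    - [0,0,0,0.9,-0.1,0,0]
    - [0,0,0,0.9,-0.1,0,0]

```text
time_s: 40.52
ee_pos: [0.6196, -0.0545, 0.2506]
orientation: [3.142, -0.001, 0.001]
ft_force: [-0.4, -0.6, -0.5]
gripper_width: -0.0002
gripper_force: 0.0
```

Run:
```python
from h import *
report()
i,W=grab('scene');b=(i[...,2]>120)&(i[...,0]<60)&(i[...,1]<120)&(W[...,0]>.6)
print('blue',b.sum(),np.nanmean(W[b],0).round(4))
save('fin1',cv2.resize(i[60:300,60:360],None,fx=2.4,fy=2.4))
```

```text
top
  low circ [ 557.4 -316.4] r 26.9 mean [ 557.5 -316.2   46.2] 280
  low circ [ 477.4 -316.2] r 26.6 mean [ 477.6 -316.1   46.5] 284
  low circ [ 399.4 -316.2] r 26.2 mean [ 398.8 -315.7   46.7] 294
  c58 circ [ 687.1 -273.6] r 29.3 mean [ 682.8 -273.7   59.1] 27
scene
  low circ [464.8 436.9] r 18.4 mean [463.7 435.5  39.1] 30
  low circ [576.9 429.3] r 100.3 mean [591.1 434.1  43. ] 591
  low circ [ 401.3 -315.5] r 27.4 mean [ 401.4 -315.8   48.6] 328
  low circ [ 479.5 -316.5] r 27.2 mean [ 480.  -316.5   48.4] 366
  low circ [ 558.8 -315.9] r 27.0 mean [ 559.6 -316.1   48.4] 396
  low circ [ 689.2 -267.9] r 21.9 mean [ 688.  -266.5   49.1] 65
  c58 circ [ 688.4 -266. ] r 32.5 mean [ 684.7 -265.6   59.8] 62
  c196 circ [488.4 -75.5] r 11.6 mean [489.2 -75.9 198.1] 60
40.625 [ 0.6199 -0.0544  0.2508] [ 3.141e+00 -1.000e-03  1.000e-03] -0.0 0.0
blue 124 [ 0.698  -0.0507  0.0681]
```

View pics/fin1.png

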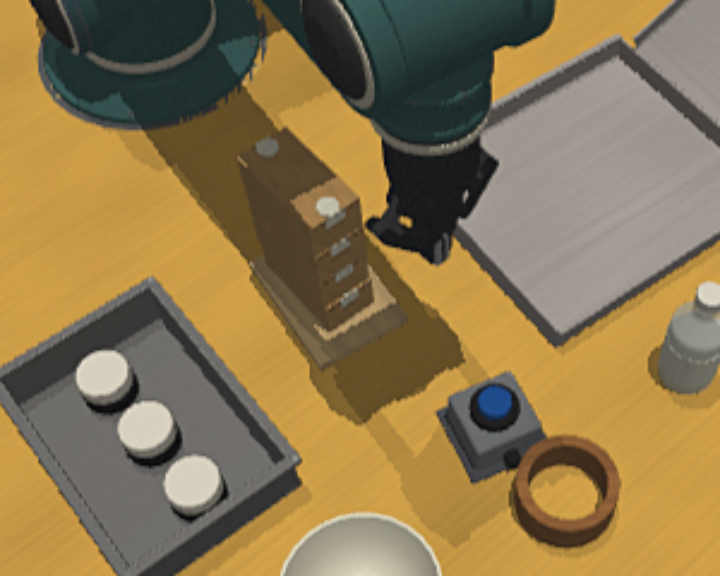

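The column of four is square, with its top seals at (327,206) and (266,147) in the crop. The three jars stand in the tote. Before reaching over the column to the button, I'll check how far the forearm clears it.

```bash
cat > fa.py <<'E'
from h import *
s=env.read_state();print(s["joint_positions"].round(3),s["ee_pos"].round(3))
for n in("top","scene"):
    i,W=grab(n)
    P=W.reshape(-1,3);P=P[np.isfinite(P).all(1)&(abs(P[:,1]+.05)<.2)&(P[:,2]>.21)]
    for x in np.arange(.1,.75,.06):
        q=P[abs(P[:,0]-x)<.03]
        if len(q)>5: print(n,round(x,2),len(q),"z",np.percentile(q[:,2],[1,10,50,99]).round(3),"y",np.percentile(q[:,1],[1,99]).round(3))
E
python3 fa.py
```

```text
[-1.290e-01  1.000e-03  1.560e+00 -0.000e+00  1.579e+00  1.443e+00] [ 0.62  -0.054  0.251]
top 0.28 2141 z [0.563 0.58  0.606 0.618] y [-0.076  0.056]
top 0.34 3926 z [0.555 0.574 0.599 0.613] y [-0.08   0.048]
top 0.4 3364 z [0.545 0.562 0.585 0.6  ] y [-0.085  0.038]
top 0.46 3366 z [0.536 0.552 0.568 0.584] y [-0.101  0.03 ]
top 0.52 1529 z [0.479 0.535 0.569 0.572] y [-0.11   0.028]
top 0.58 3191 z [0.367 0.526 0.563 0.574] y [-0.125  0.021]
top 0.64 2574 z [0.528 0.55  0.567 0.575] y [-0.127  0.021]
top 0.7 17 z [0.516 0.534 0.544 0.551] y [-0.012  0.007]
scene 0.1 315 z [0.21  0.212 0.224 0.236] y [-0.043  0.045]
scene 0.4 86 z [0.511 0.515 0.527 0.543] y [-0.089 -0.082]
scene 0.46 601 z [0.478 0.494 0.538 0.571] y [-0.105 -0.071]
scene 0.52 2848 z [0.476 0.491 0.531 0.573] y [-0.113  0.01 ]
scene 0.58 1776 z [0.382 0.518 0.566 0.576] y [-0.131  0.016]
scene 0.64 8171 z [0.262 0.334 0.535 0.575] y [-0.133  0.007]
scene 0.7 521 z [0.498 0.51  0.528 0.553] y [-0.045  0.006]
```

Call:
arm_command:
  motion:
    - [0,0,0,0.4,-0.04,0,0]
    - [0,0,0,0.76,-0.04,0,0]
    - [0,0,0,0.76,-0.04,0.5,0]
    - [0,0,0,0.76,-0.04,1,0]
    - [0,0,0,0.76,-0.04,1,0]
    - [0,0,0,0.76,-0.04,1,0]

```text
time_s: 41.52
ee_pos: [0.6972, -0.0505, 0.1529]
orientation: [3.141, -0.001, 0.004]
ft_force: [-0.6, -0.4, -0.4]
gripper_width: 0.0002
gripper_force: 0.0
```

```bash
python3 fa.py | grep -E "\[|0.4|0.46|0.52"|cut -c1-60
```

```text
[-0.109  0.206  1.499 -0.     1.434  1.463] [ 0.697 -0.051  
top 0.28 2451 z [0.54  0.558 0.585 0.599] y [-0.07   0.061]
top 0.34 3737 z [0.522 0.545 0.57  0.588] y [-0.076  0.055]
top 0.4 3254 z [0.504 0.525 0.55  0.568] y [-0.082  0.048]
top 0.46 2728 z [0.486 0.504 0.528 0.548] y [-0.085  0.04 ]
top 0.52 2460 z [0.458 0.476 0.502 0.524] y [-0.098  0.033]
top 0.58 1799 z [0.419 0.479 0.487 0.497] y [-0.105  0.03 ]
top 0.64 2033 z [0.275 0.375 0.458 0.486] y [-0.118  0.024]
top 0.7 2499 z [0.221 0.455 0.469 0.479] y [-0.124  0.027]
scene 0.1 316 z [0.21  0.213 0.224 0.237] y [-0.045  0.045]
scene 0.34 34 z [0.485 0.489 0.496 0.509] y [-0.082 -0.077]
scene 0.4 478 z [0.47  0.485 0.509 0.532] y [-0.086 -0.066]
scene 0.46 1710 z [0.454 0.48  0.519 0.537] y [-0.088  0.022
scene 0.52 2550 z [0.414 0.468 0.503 0.527] y [-0.101  0.019
scene 0.58 3608 z [0.395 0.413 0.474 0.5  ] y [-0.108  0.027
scene 0.64 1901 z [0.387 0.418 0.468 0.488] y [-0.124  0.023
scene 0.7 4482 z [0.218 0.275 0.467 0.481] y [-0.129  0.015]
```

Call:
arm_command:
  motion:
    - [0,0,0,0,0,0.3,0]
    - [0,0,0,0,0,0.5,0]
    - [0,0,0,0,0,0.6,0]
    - [0,0,0,0,0,0.66,0]
    - [0,0,0,0,0,0.66,0]
    - [0,0,0,0,0,0.66,0]

```text
time_s: 42.38
ee_pos: [0.6968, -0.0504, 0.0852]
orientation: [3.141, -0.001, 0.001]
ft_force: [-1.0, 0.0, 2.5]
gripper_width: -0.0002
gripper_force: 0.9
```

Call:
arm_command:
  motion:
    - [0,0,0,0,0,0.03,0]
    - [0,0,0,0,0,0.04,0]
    - [0,0,0,0,0,0.05,0]
    - [0,0,0,0,0,0.06,0]
    - [0,0,0,0,0,0.06,0]

```text
time_s: 43.0
ee_pos: [0.6969, -0.0504, 0.0798]
orientation: [3.141, -0.001, 0.002]
ft_force: [-4.6, 0.3, 14.7]
gripper_width: -0.0001
gripper_force: 7.4
```

Force has risen past 5 N to 14.7 N, so the button has bottomed out. Next I hold briefly and retreat.

Call:
arm_command:
  motion:
    - [0,0,0,0,0,0,0]
    - [0,0,0,0,0,0,0]
    - [0,0,0,0,0,-0.4,0]
    - [0,0,0,0,0,-0.8,0]
    - [0,0,0,0,0,-1,0]
    - [0,0,0,0,0,-1,0]

```text
time_s: 43.75
ee_pos: [0.6968, -0.0504, 0.179]
orientation: [3.141, -0.001, 0.002]
ft_force: [-0.2, 0.1, -0.1]
gripper_width: 0.0002
gripper_force: 0.0
```

Call:
arm_command:
  motion:
    - [0,0,0,0,0,-0.5,0]
    - [0,0,0,0,0,-1,0]
    - [0,0,0,0,0,-1,0]
    - [0,0,0,0,0,-1,0]
    - [0,0,0,0,0,-1,0]
    - [0,0,0,0,0,-1,0]

```text
time_s: 44.5
ee_pos: [0.6963, -0.0504, 0.2768]
orientation: [-3.141, 0.001, 0.003]
ft_force: [0.1, -0.1, -0.4]
gripper_width: -0.0003
gripper_force: 0.0
```

Run:
```python
from h import *
report()
i,W=grab('scene');b=(i[...,2]>120)&(i[...,0]<60)&(i[...,1]<120)&(W[...,0]>.6)
print('blue',b.sum(),np.nanmean(W[b],0).round(4),env.read_state()['ft_force'].round(1))
save('fin2',i)
```

```text
top
  low circ [ 557.6 -315.8] r 26.9 mean [ 557.4 -315.8   46.6] 285
  low circ [ 477.4 -315.4] r 26.4 mean [ 477.7 -315.8   46.6] 292
  low circ [ 399.4 -316. ] r 27.1 mean [ 399.  -315.5   46.6] 300
  c58 circ [ 684.9 -249.8] r 17.6 mean [ 683.4 -249.2   59. ] 18
scene
  low circ [560.8 425.9] r 116.6 mean [579.3 434.7  42.8] 745
  low circ [679.2 164.4] r 17.9 mean [680.3 163.8  37.3] 17
  low circ [ 400.3 -314.5] r 28.9 mean [ 401.5 -315.8   48.8] 330
  low circ [ 479.6 -316. ] r 27.3 mean [ 480.1 -316.3   48.5] 369
  low circ [ 558.9 -315.2] r 27.1 mean [ 559.6 -316.1   48.4] 398
  low circ [ 689.1 -265.4] r 23.3 mean [ 687.6 -266.3   49.5] 71
  c58 circ [ 689.4 -267.8] r 32.2 mean [ 685.  -266.6   59.8] 70
44.6 [ 0.6964 -0.0504  0.2776] [-3.142e+00  1.000e-03  1.000e-03] 0.0002 0.0
blue 94 [ 0.7016 -0.0499  0.0681] [ 0.8 -0.1 -0.9]
```

View pics/fin2.png

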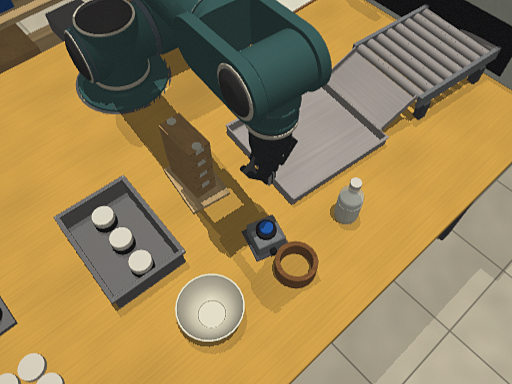

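The column stands square at about (190,160) and the three jars are upright in the tote. The button is out again at (266,228) and the bystanders haven't moved.

```bash
python3 -c "
from bench import env
print(env.job_done())"
```

```text
the job is handed in; nothing more can be done
None
```

The job is handed in, though no verdict came back: all three tray cartons are stacked squarely on the first one, the three jars stand in the tote, and the button was pressed to its stop and has come back out.

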